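# Pull the blind plug from the dry block and pack it with the others

### The job

Free the plugged well of the dry block: take the puller rod from its stand, drop its foot through the slot of the plug and turn it a quarter turn clockwise to thread it in, then pull the plug straight up out of the block. Lower the plug, without dropping it, upright into the free place among the plugs in the round steel pot, and leave it there with the rod still standing in it. Do not touch the plug with the gripper, and leave the sample tubes in their wells and the stored plugs upright in the pot.

Things in the scene. Friction and masses are not known exactly. Their poses are not given: they have to be found in the camera images.
- rod_grip (a point): Puller rod, loose, upright in its stand: centre of its grey flat-sided handle (46 mm long along x, 14 mm thick along y, 36 mm high); grip it across the 14 mm. Below it a steel shaft, diameter 12 mm. The rod is 121 mm tall, about 0.16 kg. z is its axis, up.
- rod_foot (a point): Bottom end of the puller rod, on its axis, 103 mm below rod_grip; same axes. The foot is a cross-bar (the thread lugs) 22 mm long along x like the handle, 7 mm wide and high; above it a neck of diameter 8 mm, then, 15 mm above the bottom, the underside of a round shoulder (diameter 30, 5 mm thick), which meets the plug's top when the rod is fully in.
- plug_top (a point): Centre of the plug's top face; x along its slot (27 x 12 mm, lip 6 mm thick, chamber below 10 mm high). With its bar along x the rod drops in until its shoulder meets the top (rod_foot 15 mm below this point); a quarter turn CLOCKWISE seen from above takes the bar under the lips to a stop (bar along y); the other way is blocked. Then 2 mm play upwards and sideways.
- plug: The aluminium plug in the dry block, the only slotted head there: diameter 34, 50 mm tall, about 0.12 kg, loose. Origin at the centre of its underside, z up, x along the slot. It stands 4 mm proud of the block and lifts out freely along its axis; a keyway under it keeps it from turning in the well (8 degrees of play). Its foot is tapered.
- block: Fixed dry block: aluminium, 62 mm (x) by 166 mm (y), 60 mm high, with three wells of diameter 36.5 mm, 46 mm deep, along y at -52, 0 and 52 mm; a white control box 42 mm high on its -x side. One well (any) holds the plug, the others the sample tubes. Origin under the aluminium block's centre.
- tube1: Sample tube with a white round cap (diameter 35 mm, top 100 mm above the bench), loose in a well of the block. Leave it there. Origin at the centre of its underside.
- tube2: The other sample tube, just like tube1.
- stand: Fixed grey square stand of the puller rod, 60 x 60 mm, 32 mm high; the rod's shoulder rests in its round recess 14 mm deep, so the rod must be lifted 30 mm to be clear of it. Origin under its centre.
- pot_in (a point): Centre of the inner floor of the fixed round steel pot: inner diameter 112 mm, wall 4 mm, rim 35 mm above this floor, floor 5 mm above the bench. Six plugs stand in it in a hexagonal cluster, one in the middle and five around it.
- pot_gap (a point): The free place of the cluster, on the pot's floor: the middle of the gap, 36.5 mm from the pot's centre; about 2 to 2.5 mm of clearance all round a plug there.
- store1: Plug already stored in the pot's middle, loose: diameter 34 mm, 50 mm tall, slotted head. Origin at the centre of its underside.
- store2: Plug already stored in the pot's outer ring, loose: diameter 34 mm, 50 mm tall, slotted head. Origin at the centre of its underside.
- store3: Plug already stored in the pot's outer ring, loose: diameter 34 mm, 50 mm tall, slotted head. Origin at the centre of its underside.
- store4: Plug already stored in the pot's outer ring, loose: diameter 34 mm, 50 mm tall, slotted head. Origin at the centre of its underside.
- store5: Plug already stored in the pot's outer ring, loose: diameter 34 mm, 50 mm tall, slotted head. Origin at the centre of its underside.
- store6: Plug already stored in the pot's outer ring, loose: diameter 34 mm, 50 mm tall, slotted head. Origin at the centre of its underside.
There are look-alikes about, which are no part of the job. Leave any turquoise look-alike of the part that bears rod_grip alone. What is shaped like the store4 but turquoise is not meant.

How it is judged:
On the way, in this order (a step that is already met when the one before it is completed fails the run):
1. the rod is threaded into the plug, turned a quarter turn, with the plug still in its well (angle between the x axis of rod_foot and the y axis of plug, either way round below 0.45 rad and horizontal distance between rod_foot and plug below 0.006 m and z of rod_foot in the frame of plug between 0.032 and 0.04 m and z of plug in the frame of block below 0.025 m), for 0.1 s.
2. the plug has been pulled out of the block on the rod, upright (z of plug in the frame of block above 0.062 m and angle between plug's own z axis and vertical below 0.3 rad and z of rod_foot in the frame of plug between 0.03 and 0.042 m), for 0.1 s.
At the end, for the whole second after the job is handed in: The plug stands still on the pot's floor (within 4 mm), axis within 42 mm of the pot's centre, tilt under 0.1 rad, the rod still in it (foot within 8 mm of its axis, 30 to 42 mm above its underside, tilt under 0.2 rad); the six stored plugs also stand in the pot (same limits) (z of plug in the frame of pot_in between -0.004 and 0.004 m and horizontal distance between each of plug, store1, store2, store3, store4, store5, store6 and pot_in below 0.042 m and angle between each of plug, store1, store2, store3, store4, store5, store6's own z axis and vertical below 0.1 rad and angle between rod_foot's own z axis and vertical below 0.2 rad and z of rod_foot in the frame of plug between 0.03 and 0.042 m and horizontal distance between rod_foot and plug below 0.008 m and linear speed of plug below 0.02 m/s and z of each of store1, store2, store3, store4, store5, store6 in the frame of pot_in below 0.004 m); the robot touches nothing.
It fails at once if the gripper touches the plug itself (more than 1 N) (contact force between the fingers and plug above 1 N).
It fails at once if a sample tube is moved more than 20 mm (distance of any of tube1, tube2 from where it was at the start of the episode above 0.02 m).
It fails at once if the plug is let go over the pot while more than 15 mm above its floor (horizontal distance between plug and pot_in below 0.055 m and z of plug in the frame of pot_in above 0.015 m and contact force between the fingers and anything else below 0.3 N).
It also fails if it takes over 56 s, if anything falls off the work surface, if the arm or the gripper's body presses on something with over 40 N, if the wrist force passes 120 N, or if a joint passes its speed limit or range.

### The arm

A 7-joint arm with a two-finger parallel gripper is mounted at the origin on the work surface. World frame = base frame: x ahead of the robot, y to its left, z up, the work surface at z = 0. Lengths are in m, angles in rad, forces in N, time in s.
With the tool pointing down it reaches from about 0.425 to 1.025 m from the base axis. Payload 3.6 kg.
Tool frame: the origin (TCP) lies at the very end of the fingers, on their centre line; the grasp point (between the pads) lies 19 mm behind it (pinch_z is the distance from the TCP to the grasp point, in m); z points along the fingers, y is the direction in which the jaws open and shut (so a half turn about z gives the same grasp; the last joint's range is limited). The gripper opens to 85 mm and grips with 20 to 120 N. Pads are 22 mm wide; open, the fingers measure 114 mm over their backs; the gripper's body (76 mm by 85 mm) begins 54 mm behind the grasp point. The pads swing forward as they close: fully open they stand 13 mm farther back than shut.
Start: joints at [1.121, 0.591, 0.048, 1.609, -0.033, 0.943, -0.034], TCP at [0.253, -0.68, 0.231] pointing down, gripper open.
Joint ranges: [-2.69, 2.69], [-0.47, 2.24], [-1.27, 1.36], [0.19, 2.51], [-1.53, 4.68], [0.08, 2.07], [-3.09, 3.09]. Speed limits (rad/s): [2.57, 2.57, 3.14, 3.14, 3.14, 3.14, 3.14].

### API

Orientations are given as a rotation vector (axis times angle).
In Python, from bench import * gives the robot as it stands. The module is installed in compiled form; this text tells all that it offers. Calls block until the motion is done:
- movep(position, orientation): joint-space move of the TCP to a pose.
- move_straight(position, rate=0.15, rot=None, contact_N=None): straight line of the TCP; rot=None keeps the orientation; rate is the mean speed in m/s. With contact_N (N) it stops when the force on the tool has changed by that much, and returns True; else False.
- move_joints(angles): joint-space move.
- gripper_to(opening, force=None): finger opening in m; force is the grip in N (None keeps the last); returns when the fingers have stopped.
- dwell(seconds).
- inverse_kinematics(position, orientation): joint angles nearest the present ones, or None.
- observe(): the state.
- read_camera(name): name is "side" or "top"; returns (picture, depth): 480x640x3 uint8, red, green, blue; 480x640 float32, m along the optical axis (not along the pixel's ray), 0 where there is no reading.
- calibration(name): a dict with "fx", "fy", "cx", "cy" (pixels), "view" (4x4, takes a point from world to camera coordinates). Camera axes: x right, y down, z forward; pixel columns grow to the right and rows downward; lengths in m; the calibration is good to about 2 mm. A picture is of the moment at which its call begins. calibration takes no time and is no camera call.
A pose or a line that the arm cannot do raises MotionError and nothing moves.
- job_done(): hands the job in, once; it reports no verdict.
The state is a dict: "time": time; "qpos": joint angles; "joint_velocities": joint speeds; "tau": joint torques, N m; "eef_pos": TCP position; "ee_rot": TCP orientation; "contact_force": force on the tool from outside, world axes, zero at the start; "ft_torque": the same for the moment, N m; "gripper_width": finger opening in m.
Only numpy, scipy, OpenCV 4.12 (cv2) and the standard library are available. Lean on these libraries where they do the work, as an engineer would, in place of code of your own. Each camera call takes 0.05 s, during which the arm holds its last target.

## Working session

There is one attempt and no reset: what is moved stays moved. The work goes in short steps, each a Python script; the robot and the scene stay as the last script left them, time stands still between calls to the robot, and variables do not carry over. Pictures are saved under pics/ and viewed, and the job is handed in when it is done.

```bash
mkdir -p pics; python3 - <<'E'
from bench import *
import cv2,numpy as np
for n in("side","top"):
    p,d=read_camera(n); np.savez(f"pics/{n}0.npz",p=p,d=d)
    cv2.imwrite(f"pics/{n}0.png",p[:,:,::-1]); c=calibration(n); print(n,c)
s=observe();print(s)
E
```

```text
side {'fx': 516.7750803711062, 'fy': 516.7750803711062, 'cx': 323.7439852201464, 'cy': 237.30037558915754, 'view': array([[ 0.95636198, -0.29181752,  0.01463864, -0.53998111],
       [-0.14998419, -0.53329968, -0.83252399,  0.15550972],
       [ 0.25075187,  0.79399873, -0.55379555,  0.91717117],
       [ 0.        ,  0.        ,  0.        ,  1.        ]])}
top {'fx': 514.767582264744, 'fy': 514.767582264744, 'cx': 314.9797823811177, 'cy': 235.86550233868707, 'view': array([[-2.10384106e-02, -9.99768286e-01, -4.55634147e-03,
         2.84961614e-02],
       [-9.84286078e-01,  2.15113710e-02, -1.75266021e-01,
         5.62662042e-01],
       [ 1.75323422e-01,  7.97424970e-04, -9.84510570e-01,
         9.11064022e-01],
       [ 0.00000000e+00,  0.00000000e+00,  0.00000000e+00,
         1.00000000e+00]])}
{'time': 0.1, 'qpos': array([ 1.12146908,  0.59201069,  0.04827205,  1.60969244, -0.03333416,
        0.94272787, -0.0336749 ]), 'joint_velocities': array([ 0.00052574, -0.00214274,  0.00099375, -0.0023898 , -0.00087401,
        0.00029381, -0.00094644]), 'tau': array([ 4.10222085e-03, -5.49996650e+01,  1.55269772e+00, -1.98823893e+01,
        9.61629994e-03,  3.93472728e-03,  1.79642711e-05]), 'eef_pos': array([ 0.25233957, -0.67886614,  0.23026704]), 'ee_rot': array([-3.09001399e+00, -5.55809327e-01,  6.69125526e-04]), 'contact_force': array([ 0.14769949, -0.51923977,  0.21970504]), 'ft_torque': array([-0.02912768,  0.04859929, -0.00317626]), 'gripper_width': 0.08511845169583963}
```

View pics/side0.png

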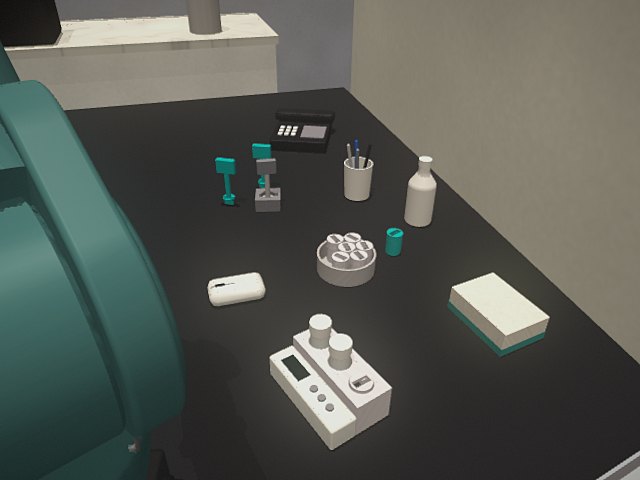

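View pics/top0.png

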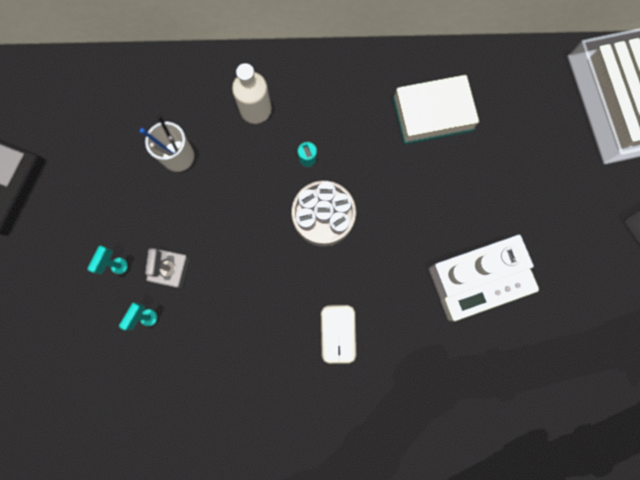

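The side view shows the grey rod in its stand at (267,185), the pot at (346,258) and the block's slotted plug at (361,383). In the top view they are at (160,265), (323,212) and (510,255). The turquoise rods and the turquoise plug are decoys. I'll zoom in on these next.

```bash
python3 - <<'E'
import cv2,numpy as np
T=np.load("pics/top0.npz");S=np.load("pics/side0.npz")
def crop(A,x,y,w,h,f): return cv2.resize(A['p'][y:y+h,x:x+w,::-1],None,fx=f,fy=f,interpolation=cv2.INTER_CUBIC)
a=crop(T,280,170,100,75,4);b=crop(T,425,220,100,75,4);c=crop(T,470,220,75,75,4)
d=crop(T,120,230,100,75,4)
e=crop(S,305,225,100,75,4);f=crop(S,320,350,100,75,4);g=crop(S,230,145,100,75,4)
cv2.imwrite("pics/z1.png",np.vstack([np.hstack([a,crop(T,450,220,100,75,4)]),np.hstack([d,g])]))
cv2.imwrite("pics/z2.png",np.hstack([e,f]))
E
```

```text
(no output)
```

View pics/z1.png

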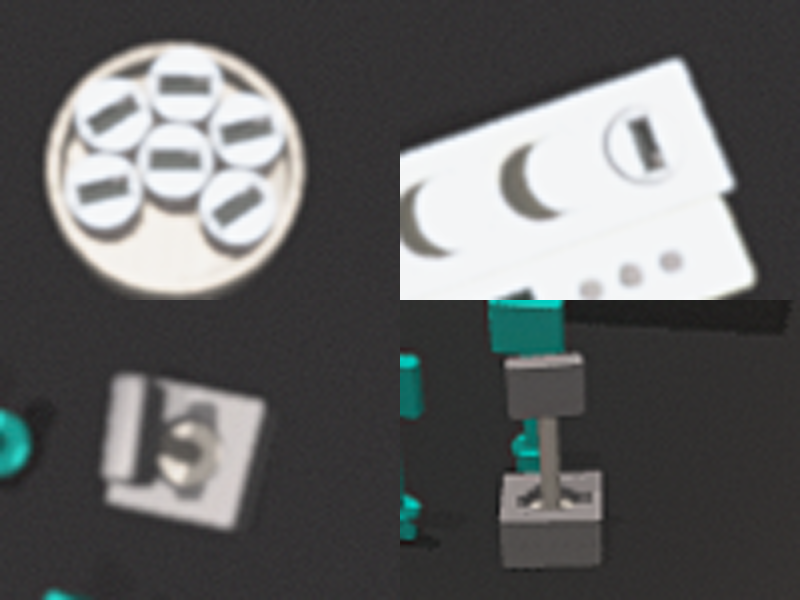

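View pics/z2.png

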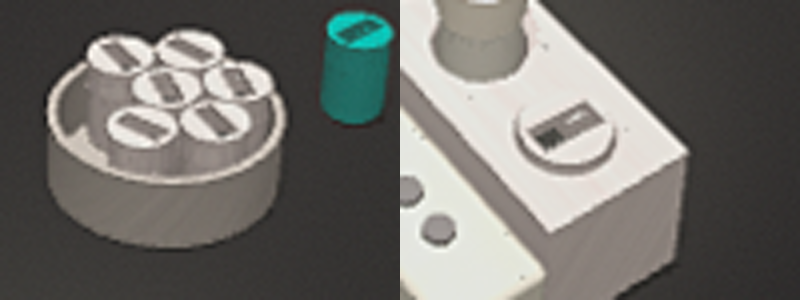

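```bash
cat > h.py <<'E'
import cv2,numpy as np
from bench import calibration
C={n:calibration(n) for n in("side","top")}
def ray(n,uv):
    c=C[n];R=c['view'][:3,:3];t=c['view'][:3,3]
    d=np.array([(uv[0]-c['cx'])/c['fx'],(uv[1]-c['cy'])/c['fy'],1.]);return -R.T@t,R.T@d
def onz(n,uv,z):
    o,d=ray(n,uv);return o+d*(z-o[2])/d[2]
def tri(a,b):  # a in top, b in side
    o1,d1=ray("top",a);o2,d2=ray("side",b)
    A=np.stack([d1,-d2],1);s=np.linalg.lstsq(A,o2-o1,rcond=None)[0]
    p,q=o1+s[0]*d1,o2+s[1]*d2
    return (p+q)/2,np.linalg.norm(p-q)
def proj(n,P):
    c=C[n];p=c['view'][:3,:3]@P+c['view'][:3,3];return np.array([c['fx']*p[0]/p[2]+c['cx'],c['fy']*p[1]/p[2]+c['cy']])
def cloud(n,d):
    c=C[n];v,u=np.mgrid[:480,:640];X=np.stack([(u-c['cx'])/c['fx']*d,(v-c['cy'])/c['fy']*d,d],-1)
    return (X-c['view'][:3,3])@c['view'][:3,:3]
E
python3 - <<'E'
from h import *
for n in("top","side"):
    A=np.load(f"pics/{n}0.npz");g=A['p'].astype(int);W=cloud(n,A['d'])
    pts=dict(top=dict(potmid=(323,210),plug=(502,258),block=(525,250),bench=(260,260),handle=(151,262),stand=(180,275)),
             side=dict(potmid=(340,243),plug=(370,384),block=(375,400),bench=(200,330),handle=(265,160),stand=(262,208)))[n]
    for k,(u,v) in pts.items(): print(n,k,np.median(W[v-1:v+2,u-1:u+2].reshape(-1,3),0).round(4),A['p'][v,u])
    # dark slots
    if n=="top": regs=dict(pot=(285,175,75,75),plug=(498,243,24,26))
    else: regs=dict(pot=(322,228,54,40),plug=(345,370,35,26))
    gray=cv2.cvtColor(A['p'],cv2.COLOR_RGB2GRAY)
    for k,(x,y,w,h) in regs.items():
        r=cv2.resize(gray[y:y+h,x:x+w],None,fx=8,fy=8,interpolation=cv2.INTER_CUBIC)
        print(k,r.min(),r.max())
        m=(r<165 if n=="top" else r<140).astype(np.uint8)
        cs,_=cv2.findContours(m,cv2.RETR_LIST,cv2.CHAIN_APPROX_NONE)
        vis=cv2.cvtColor(r,cv2.COLOR_GRAY2BGR)
        for c in cs:
            a=cv2.contourArea(c)/64
            if 8<a<150:
                (cx,cy),(bw,bh),an=cv2.minAreaRect(c);M=cv2.moments(c)
                print(k,"c",((M['m10']/M['m00']+.5)/8-.5+x).__round__(2),((M['m01']/M['m00']+.5)/8-.5+y).__round__(2),"rect",round((cx+.5)/8-.5+x,2),round((cy+.5)/8-.5+y,2),round(bw/8,1),round(bh/8,1),round(an,1),round(a,1))
                cv2.drawContours(vis,[c],-1,(0,0,255),1)
        cv2.imwrite(f"pics/s_{n}_{k}.png",vis)
E
```

```text
top potmid [6.144e-01 1.000e-04 4.060e-02] [121 122 119]
top plug [ 0.5123 -0.3235  0.064 ] [207 211 216]
top block [ 0.5282 -0.3675  0.0606] [243 246 250]
top bench [0.5267 0.1245 0.0011] [53 52 52]
top handle [0.5106 0.2968 0.1244] [209 203 202]
top stand [0.4975 0.2724 0.0294] [166 161 161]
pot 42 251
pot c 336.78 231.13 rect 336.85 230.74 15.1 5.9 13.2 38.0
pot c 307.65 226.96 rect 307.11 226.55 7.0 16.6 80.6 48.4
pot c 338.89 221.15 rect 338.99 220.99 4.7 12.6 56.3 51.1
pot c 322.66 220.28 rect 322.16 219.99 14.1 5.8 6.1 49.4
pot c 305.24 217.02 rect 305.38 216.95 4.5 12.3 76.7 49.7
pot c 334.5 210.63 rect 335.0 210.38 4.4 3.9 90.0 10.3
pot c 323.07 209.51 rect 323.3 209.38 4.5 12.3 89.3 48.8
pot c 312.3 208.15 rect 312.51 208.49 3.5 4.5 66.3 9.2
pot c 348.23 209.94 rect 348.45 210.01 3.9 10.4 48.1 21.2
pot c 340.94 202.19 rect 341.12 202.04 4.6 12.3 77.0 48.9
pot c 296.78 204.4 rect 296.94 205.38 3.2 12.2 16.5 19.7
pot c 330.19 200.91 rect 329.82 200.86 3.6 4.0 3.2 8.8
pot c 307.65 198.31 rect 307.79 198.12 4.7 12.6 58.0 51.0
pot c 325.49 190.79 rect 325.64 190.69 12.4 4.4 0.8 
[... 608 characters left out ...]
 c 372.33 264.48 rect 370.44 262.25 10.4 10.0 90.0 40.7
pot c 340.21 256.06 rect 340.17 256.19 12.0 3.4 23.6 28.4
pot c 358.71 254.82 rect 358.47 254.66 10.3 4.2 45.0 32.2
pot c 333.27 247.5 rect 332.81 247.84 4.3 5.7 70.5 13.7
pot c 346.56 246.62 rect 346.55 246.53 8.4 4.6 61.2 29.1
pot c 364.22 245.06 rect 364.24 245.01 8.7 4.5 61.2 28.8
pot c 334.91 238.56 rect 334.72 238.34 9.6 4.1 45.0 25.8
pot c 352.06 236.94 rect 351.99 236.89 10.9 2.5 25.2 21.2
plug 48 249
plug c 360.92 389.35 rect 360.76 387.97 24.9 9.1 3.0 42.7
plug c 363.63 378.83 rect 363.58 378.84 2.8 6.7 59.0 13.7
plug c 360.82 381.1 rect 361.08 380.98 6.6 17.2 62.0 94.1
plug c 377.68 371.32 rect 376.94 372.06 5.0 5.0 90.0 13.9
```

```bash
python3 - <<'E'
from h import *
T=np.load("pics/top0.npz");S=np.load("pics/side0.npz")
print("plug tri",tri((511.04,255.44),(360.82,381.1)), "onz",onz("top",(511.04,255.44),.064),onz("side",(360.82,381.1),.064))
tops=np.array([(338.89,221.15),(305.24,217.02),(323.07,209.51),(340.94,202.19),(307.65,198.31),(325.49,190.79)])
sides=np.array([(340.21,256.06),(358.71,254.82),(346.56,246.62),(364.22,245.06),(334.91,238.56),(352.06,236.94)])
for t in tops:
    p=onz("top",t,.055);u=proj("side",p);s=sides[np.argmin(np.linalg.norm(sides-u,axis=1))]
    print("store",p.round(4),tri(t,s)[0].round(4),tri(t,s)[1].round(4),"sideproj err",(u-s).round(2))
mid=onz("top",tops[2],.055)
for t in tops:
    p=onz("top",t,.055)-mid; print(np.hypot(*p[:2]).round(4),np.degrees(np.arctan2(p[1],p[0])).round(1))
# plug yaw from slot
for n,c,e in(("top",(511.16,255.54),69.3),("side",(361.08,380.98),62+90)):
    d=np.array([np.cos(np.radians(e)),np.sin(np.radians(e))])*6
    a,b=onz(n,np.array(c)-d,.064),onz(n,np.array(c)+d,.064);v=b-a;print(n,"plug yaw",np.degrees(np.arctan2(v[1],v[0])))
def face(A,n,x,y,w,h,lo,nm,hi=256):
    g=cv2.cvtColor(A['p'],cv2.COLOR_RGB2GRAY)[y:y+h,x:x+w];r=cv2.resize(g,None,fx=8,fy=8,interpolation=cv2.INTER_CUBIC)
    m=((r>lo)&(r<hi)).astype(np.uint8);cs,_=cv2.findContours(m,cv2.RETR_EXTERNAL,cv2.CHAIN_APPROX_NONE);c=max(cs,key=cv2.contourArea)
    vis=cv2.cvtColor(r,cv2.COLOR_GRAY2BGR);cv2.drawContours(vis,[c],-1,(0,0,255),1)
    rc=cv2.minAreaRect(c);bp=cv2.boxPoints(rc);cv2.drawContours(vis,[bp.astype(int)],-1,(0,255,0),1);cv2.imwrite(nm,vis)
    f=lambda q:(np.array(q)+.5)/8-.5+[x,y]
    return f(rc[0]),f(bp),f(c[:,0,:])
for lo in(185,):
    c,bp,_=face(T,"top",140,240,18,45,lo,"pics/hand.png")
    print(c,bp.round(2).tolist()); print(onz("top",c,.124)); q=np.array([onz("top",b,.124) for b in bp]);print(q.round(4),[np.linalg.norm(q[i]-q[i-1]).round(4) for i in range(4)])
c,bp,_=face(S,"side",250,150,34,45,95,"pics/hands.png");print(bp.round(2).tolist())
# block and stand rects top
c,bp,_=face(T,"top",140,240,55,60,120,"pics/stand.png");print("stand",c,bp.round(1).tolist())
E
python3 - <<'E'
import cv2,numpy as np
L=[cv2.imread(f"pics/{f}.png") for f in("hand","hands","stand","s_side_pot","s_side_plug","s_top_plug")]
H=360
L=[cv2.copyMakeBorder(cv2.resize(i,None,fx=.6,fy=.6),0,max(0,300-int(i.shape[0]*.6)),0,0,cv2.BORDER_CONSTANT)[:300,:266] for i in L]
L=[cv2.copyMakeBorder(i,0,300-i.shape[0],0,266-i.shape[1],cv2.BORDER_CONSTANT) for i in L]
cv2.imwrite("pics/m1.png",np.vstack([np.hstack(L[:3]),np.hstack(L[3:])]))
E
```

```text
plug tri (array([ 0.51603928, -0.33998905,  0.06402022]), np.float64(0.0010555189951568884)) onz [ 0.51656395 -0.34013251  0.064     ] [ 0.51550136 -0.33995891  0.064     ]
store [ 0.5891 -0.0288  0.055 ] [ 0.5889 -0.0287  0.055 ] 0.0004 sideproj err [ 0.2  -0.01]
store [0.5984 0.0339 0.055 ] [0.5984 0.0339 0.0542] 0.0004 sideproj err [ 0.1  -0.33]
store [6.12e-01 2.00e-04 5.50e-02] [6.121e-01 2.000e-04 5.390e-02] 0.0003 sideproj err [ 0.07 -0.47]
store [ 0.6254 -0.0337  0.055 ] [ 0.6255 -0.0337  0.0543] 0.0001 sideproj err [-0.04 -0.3 ]
store [0.6342 0.0287 0.055 ] [0.634  0.0287 0.0551] 0.0004 sideproj err [0.22 0.02]
store [ 0.6481 -0.0052  0.055 ] [ 0.648  -0.0052  0.0546] 0.0004 sideproj err [ 0.14 -0.2 ]
0.0369 -128.3
0.0363 112.1
0.0 0.0
0.0364 -68.5
0.0361 52.0
0.0365 -8.5
top plug yaw -164.13061900639713
side plug yaw -163.45430813993417
[150.90895939 261.71676254] [[146.71, 273.0], [150.29, 249.69], [155.11, 250.44], [151.53, 273.74]]
[0.5112237  0.29735924 0.124     ]
[[0.492  0.3038 0.124 ]
 [0.532  0.2991 0.124 ]
 [0.5306 0.2908 0.124 ]
 [0.4906 0.2956 0.124 ]] [np.float64(0.0084), np.float64(0.0402), np.float64(0.0084), np.float64(0.0402)]
[[254.81, 174.06], [279.81, 174.06], [279.81, 194.44], [254.81, 194.44]]
stand [163.95623589 267.20789337] [[141.9, 279.6], [148.8, 246.9], [186.0, 254.8], [179.1, 287.5]]
```

View pics/m1.png

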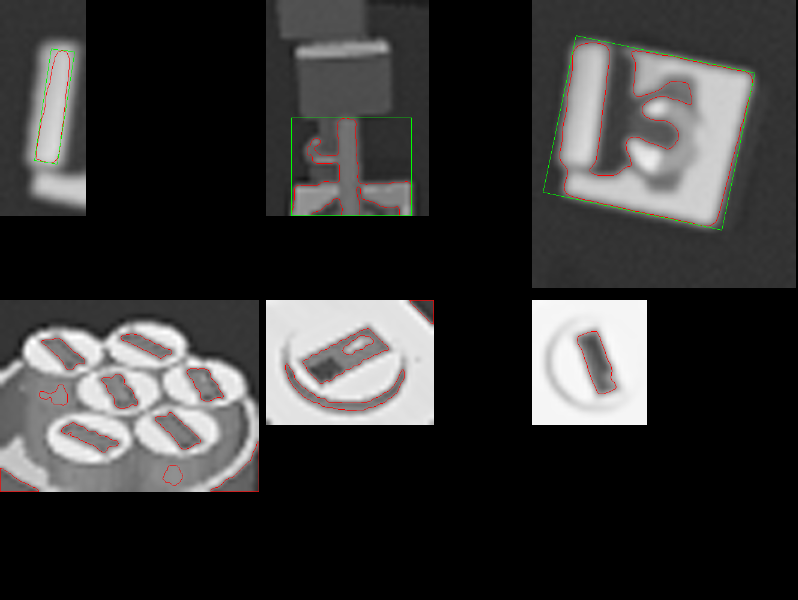

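```bash
cat >> h.py <<'E'
from scipy.spatial.transform import Rotation as Ro
def down(yaw_deg): return (Ro.from_euler('z',yaw_deg,degrees=True)*Ro.from_euler('x',180,degrees=True)).as_rotvec()
E
python3 - <<'E'
from h import *
from bench import *
T=np.load("pics/top0.npz");S=np.load("pics/side0.npz")
g=cv2.cvtColor(T['p'],cv2.COLOR_RGB2GRAY)
x,y,w,h=140,240,18,33
r=cv2.resize(g[y:y+h,x:x+w],None,fx=8,fy=8,interpolation=cv2.INTER_CUBIC)
for lo in(130,150,170):
    m=(r>lo).astype(np.uint8); m=cv2.morphologyEx(m,cv2.MORPH_OPEN,np.ones((25,25)))
    cs,_=cv2.findContours(m,cv2.RETR_EXTERNAL,2);c=max(cs,key=cv2.contourArea);rc=cv2.minAreaRect(c);bp=(cv2.boxPoints(rc)+.5)/8-.5+[x,y]
    q=np.array([onz("top",b,.124) for b in bp]);e=[q[i]-q[i-1] for i in range(4)]
    L=max(e,key=np.linalg.norm)
    print(lo,q.mean(0).round(4),[round(float(np.linalg.norm(v)),4) for v in e[:2]],"yaw",np.degrees(np.arctan2(L[1],L[0])).round(1))
vis=cv2.resize(r,None,fx=2,fy=2)
# side: profile
gs=cv2.cvtColor(S['p'],cv2.COLOR_RGB2HSV)
k=((gs[...,2]>62)&(gs[...,1]<60)).astype(np.uint8)
for row in range(156,182,2):
    u=np.where(k[row,245:290])[0]+245;print(row,u.min() if len(u) else None,u.max() if len(u) else None,end='; ')
print()
for a in(1,-1):pass
for xx in(.488,.511,.534):
    for yy in (.290,.304): print(xx,yy,proj("side",np.array([xx,yy,.124])).round(1))
for psi in range(-180,180,30):
    o=[]
    for P in((.511,.297,.087),(.511,.297,.25),(.516,-.34,.25),(.516,-.34,.133),(.6,0.01,.25)):
        q=inverse_kinematics(np.array(P),down(psi)); o.append(None if q is None else float(round(q[6],2)))
    print(psi,o)
E
```

```text
130 [0.513 0.298 0.124] [0.0131, 0.0418] yaw -5.1
150 [0.5126 0.298  0.124 ] [0.0118, 0.0409] yaw -5.0
170 [0.5121 0.298  0.124 ] [0.0101, 0.0395] yaw -4.4
156 None None; 158 270 274; 160 256 275; 162 256 275; 164 257 275; 166 257 275; 168 257 275; 170 257 275; 172 257 275; 174 258 268; 176 264 269; 178 265 269; 180 265 269; 
0.488 0.29 [256.6 161.8]
0.488 0.304 [255.5 159.3]
0.511 0.29 [266.3 160.6]
0.511 0.304 [265.1 158.2]
0.534 0.29 [276.  159.5]
0.534 0.304 [274.7 157.1]
-180 [0.36, 0.31, 1.69, 1.57, 1.07]
-150 [0.57, 1.0, 1.99, -2.98, 1.4]
-120 [1.09, 1.41, -2.75, -2.58, 1.92]
-90 [1.62, 1.93, -2.32, -2.18, -3.03]
-60 [-2.84, -2.45, -1.89, -1.78, -2.59]
-30 [-2.48, -2.92, -1.45, -1.38, -2.16]
0 [-2.13, -2.46, -1.0, -0.97, -1.71]
30 [-1.8, -1.96, -0.55, -0.55, -1.24]
60 [-1.47, -1.51, -0.1, -0.12, -0.78]
90 [-1.09, -1.18, 0.35, 0.3, -0.32]
120 [-0.64, -0.74, 0.8, 0.72, 0.14]
150 [-0.14, -0.25, 1.25, 1.14, 0.6]
```

```bash
python3 - <<'E'
from h import *
from bench import *
movep(np.array([.511,.298,.21]),down(174))
gripper_to(.045)
move_straight(np.array([.511,.298,.087]),rate=.12,contact_N=8)
print(observe()['eef_pos'],observe()['contact_force'])
gripper_to(.0,force=60)
s=observe();print(s['eef_pos'],s['gripper_width'],s['contact_force'],s['time'])
print(move_straight(np.array([.511,.298,.135]),rate=.08,contact_N=15))
s=observe();print(s['eef_pos'],s['gripper_width'],s['contact_force'],s['time'],s['qpos'])
for n in("side","top"):
    p,d=read_camera(n);np.savez(f"pics/{n}1.npz",p=p,d=d);cv2.imwrite(f"pics/{n}1.png",p[:,:,::-1])
a=cv2.imread("pics/side1.png")[100:280,180:340];b=cv2.imread("pics/top1.png")[180:360,90:250]
cv2.imwrite("pics/v1.png",cv2.resize(np.hstack([a,b]),None,fx=2.5,fy=2.5))
E
```

```text
[0.51134381 0.29858503 0.08775021] [-1.2176758   0.59967379 -0.41717431]
[0.51142812 0.29835972 0.08776346] 0.01325537511417443 [-0.10032239 -0.14686559  3.60583157] 5.65
False
[0.51091467 0.29755748 0.13487339] 0.013665905084373268 [ 0.33018044 -0.77405837 -1.45241226] 6.4 [ 0.11207288  0.82109539 -1.10682629  1.95735342  0.91099716  0.97676418
  0.01503792]
```

View pics/v1.png

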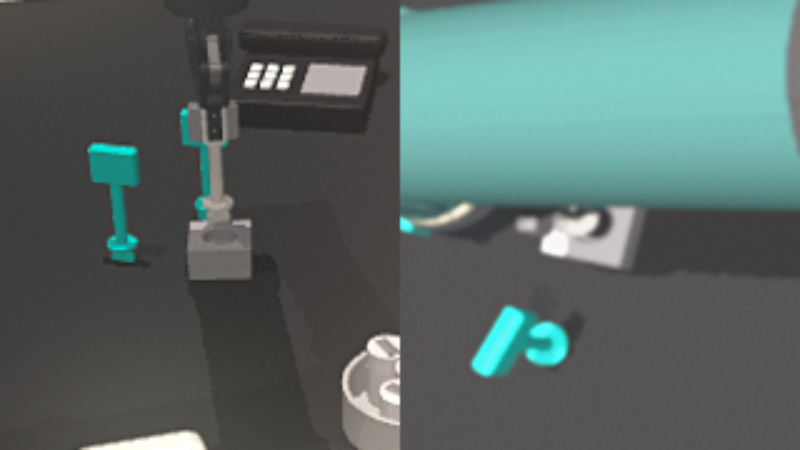

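The side crop shows the grey rod clear of its stand at about (215,170), held upright. Next I'll carry it over the plug, staying above the tube caps.

```bash
python3 - <<'E'
from h import *
from bench import *
move_straight(np.array([.511,.298,.25]),rate=.2)
q=inverse_kinematics(np.array([.516,-.34,.25]),down(196));print(q)
movep(np.array([.58,0.1,.25]),down(190))
movep(np.array([.516,-.34,.25]),down(196))
move_straight(np.array([.516,-.34,.175]),rate=.12)
dwell(.3)
s=observe();print(s['eef_pos'],s['qpos'],s['gripper_width'],s['contact_force'],s['time'])
print(Ro.from_rotvec(s['ee_rot']).as_matrix().round(4))
for n in("side","top"):
    p,d=read_camera(n);np.savez(f"pics/{n}2.npz",p=p,d=d);cv2.imwrite(f"pics/{n}2.png",p[:,:,::-1])
a=cv2.imread("pics/side2.png")[270:430,290:440];b=cv2.imread("pics/top2.png")[180:340,420:570]
cv2.imwrite("pics/v2.png",cv2.resize(np.hstack([a,b]),None,fx=2.6,fy=2.6,interpolation=2))
E
```

```text
[ 1.28521437  0.74706804 -1.24724748  1.80908767  0.77182862  1.17763669
  1.63628618]
[ 0.51634966 -0.34015367  0.17569008] [ 1.20453304  0.76993257 -1.08537133  1.87248505  0.80854912  1.01911336
  1.61611025] 0.013714138261320183 [-0.48633579  0.34253752 -2.74319225] 10.7833
[[-9.613e-01 -2.755e-01  1.000e-03]
 [-2.755e-01  9.613e-01 -7.000e-04]
 [-8.000e-04 -9.000e-04 -1.000e+00]]
```

View pics/v2.png

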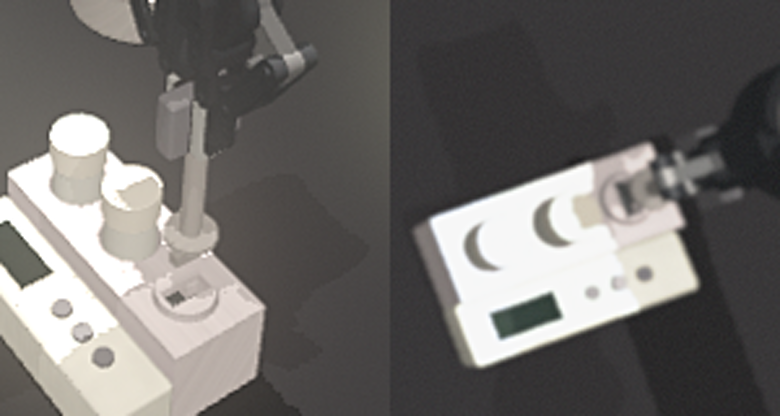

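```bash
python3 - <<'E'
from h import *
from bench import *
print(proj("side",np.array([.5163,-.3402,.1092])),proj("side",np.array([.5163,-.3402,.0917])),proj("side",np.array([.5163,-.3402,.15])))
a=cv2.imread("pics/side2.png")[325:395,330:400]
cv2.imwrite("pics/v3.png",cv2.resize(a,None,fx=8,fy=8,interpolation=2))
E
```

```text
[363.19519541 358.97350723] [362.4859486  367.72300433] [364.92574192 337.62492783]
```

View pics/v3.png

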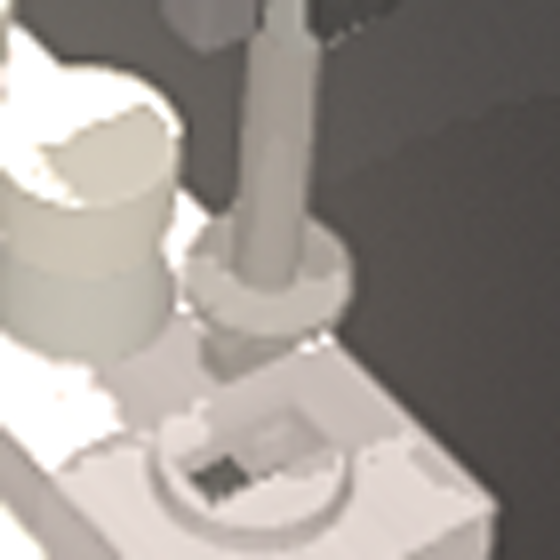

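The side picture has the shoulder centred at (363.1,358.9), against a predicted (363.2,359.0). The rod is where I expect it, so I'll lower it.

```bash
python3 - <<'E'
from h import *
from bench import *
s=observe();p=np.array([.5160,-.3400,0])
print(move_straight(p+[0,0,.150],rate=.1,contact_N=10))
r=move_straight(p+[0,0,.1325],rate=.03,contact_N=8)
s=observe();print(r,s['eef_pos'],s['contact_force'],s['ft_torque'],s['gripper_width'],s['time'])
E
```

```text
False
True [ 0.51585945 -0.34004148  0.13375142] [-2.30192008e-01 -2.82343414e-04  4.93692706e+00] [-0.02801131  0.04932448  0.03289888] 0.013410559928901705 11.825
```

```bash
python3 - <<'E'
from h import *
from bench import *
s=observe()
move_straight(np.array([.516,-.34,s['eef_pos'][2]+.0006]),rate=.03)
q=np.array(observe()['qpos']);
for f in(30,60,80,90):
    t=q.copy();t[6]-=np.radians(f);move_joints(t)
    s=observe();M=Ro.from_rotvec(s['ee_rot']).as_matrix();print(f,np.degrees(np.arctan2(M[1,0],M[0,0])).round(1),s['eef_pos'].round(4),s['contact_force'].round(2),s['ft_torque'].round(3),s['time'])
    if abs(s['ft_torque'][2])>1: break
dwell(.2)
p,d=read_camera("side");cv2.imwrite("pics/side4.png",p[:,:,::-1])
a=p[310:410,320:420,::-1];cv2.imwrite("pics/v4.png",cv2.resize(a,None,fx=6,fy=6,interpolation=2))
E
```

```text
30 166.1 [ 0.5157 -0.3397  0.1338] [0.04 1.12 0.  ] [ 0.186 -0.085  0.016] 12.6417
60 136.1 [ 0.5156 -0.3399  0.1338] [-0.07  0.98  1.12] [ 0.136 -0.018  0.008] 13.2083
80 116.2 [ 0.5155 -0.3401  0.1338] [0.16 0.58 1.13] [ 0.061 -0.021 -0.02 ] 13.6333
90 106.3 [ 0.5155 -0.3401  0.1338] [-0.19 -0.29  0.91] [ 0.103 -0.015 -0.011] 13.925
```

View pics/v4.png

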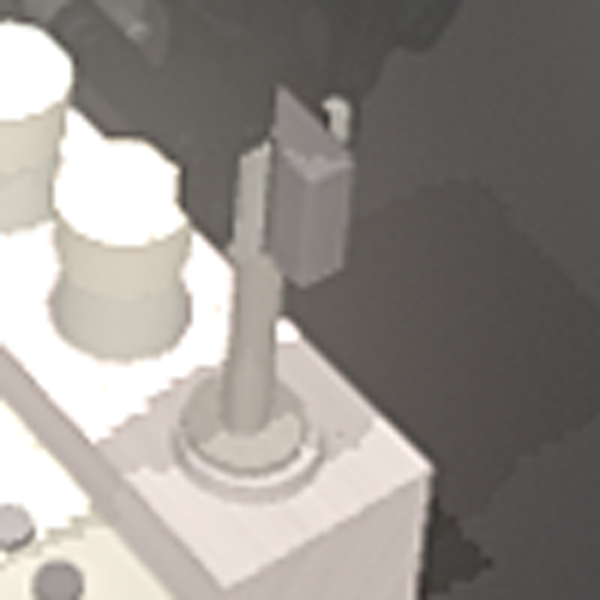

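```bash
python3 - <<'E'
from h import *
from bench import *
s=observe();x,y,z=s['eef_pos'];ro=s['ee_rot']
print(move_straight(np.array([.516,-.34,z+.06]),rate=.06,contact_N=20))
s=observe();print(s['eef_pos'],s['contact_force'],s['gripper_width'],s['time'])
move_straight(np.array([.516,-.34,.275]),rate=.12)
movep(np.array([.5757,.0054,.25]),down(106))
dwell(.5)
s=observe();print(s['eef_pos'],s['contact_force'],s['gripper_width'],s['time'])
M=Ro.from_rotvec(s['ee_rot']).as_matrix();print(M.round(4))
for n in("side","top"):
    p,d=read_camera(n);np.savez(f"pics/{n}5.npz",p=p,d=d);cv2.imwrite(f"pics/{n}5.png",p[:,:,::-1])
a=cv2.imread("pics/side5.png")[140:290,270:420];b=cv2.imread("pics/top5.png")[140:290,250:400]
cv2.imwrite("pics/v5.png",cv2.resize(np.hstack([a,b]),None,fx=2.66,fy=2.66,interpolation=2))
E
```

```text
False
[ 0.51559495 -0.33996342  0.19332447] [ 0.00864703  0.70924714 -3.24210351] 0.013133072355157632 15.325
[0.57573122 0.00516979 0.25002926] [-0.02239666  0.27062906 -3.22017681] 0.013179186821318044 17.975
[[-2.753e-01  9.614e-01  1.000e-04]
 [ 9.614e-01  2.753e-01  0.000e+00]
 [-0.000e+00  1.000e-04 -1.000e+00]]
```

View pics/v5.png

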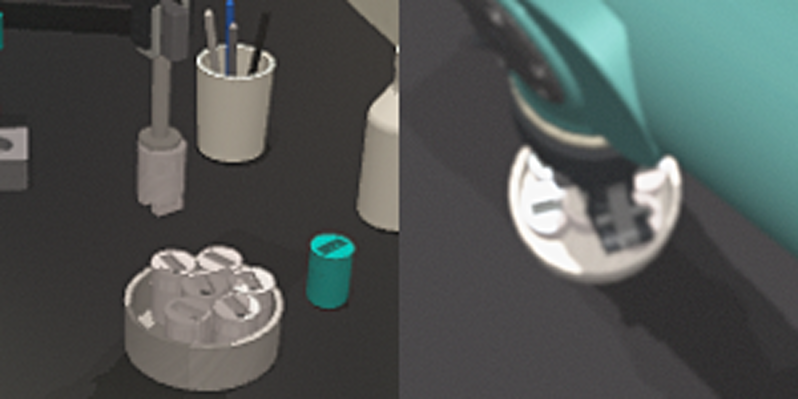

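```bash
python3 - <<'E'
from h import *
S=np.load("pics/side5.npz");W=cloud("side",S['d'])
g=cv2.cvtColor(S['p'],cv2.COLOR_RGB2GRAY)
for r in(198,202,206,210,214):
    row=g[r,310:355].astype(int);m=np.where(row>90)[0]+310;print(r,m.min(),m.max(),(m.min()+m.max())/2)
P=lambda z:proj("side",np.array([.5757,.0052,z])).round(2)
for z in(.131,.145,.16,.178,.186): print(z,P(z))
pts=W[197:214,324:338].reshape(-1,3);pts=pts[(pts[:,2]>.13)&(pts[:,2]<.18)]
from scipy.optimize import least_squares
# visible-cylinder fit: axis vertical, r=17mm
f=least_squares(lambda c:np.hypot(pts[:,0]-c[0],pts[:,1]-c[1])-.017,[.5757,.0052],loss='soft_l1',f_scale=.001)
print(f.x,np.std(f.fun),len(pts))
for lo,hi in((.13,.15),(.15,.165),(.165,.18)):
    q=pts[(pts[:,2]>lo)&(pts[:,2]<hi)];print(lo,least_squares(lambda c:np.hypot(q[:,0]-c[0],q[:,1]-c[1])-.017,[.5757,.0052]).x)
a=S['p'][180:225,305:355,::-1];cv2.imwrite("pics/v6.png",cv2.resize(a,None,fx=12,fy=12,interpolation=2))
E
```

```text
198 322 354 338.0
202 322 338 330.0
206 322 338 330.0
210 322 338 330.0
214 322 338 330.0
0.131 [329.47 215.1 ]
0.145 [329.62 208.81]
0.16 [329.78 201.96]
0.178 [329.99 193.59]
0.186 [330.08 189.81]
[0.57579281 0.00540181] 0.0015379725381208767 237
0.13 [0.57678932 0.00535554]
0.15 [0.57596192 0.00525539]
0.165 [0.57504736 0.00575569]
```

View pics/v6.png

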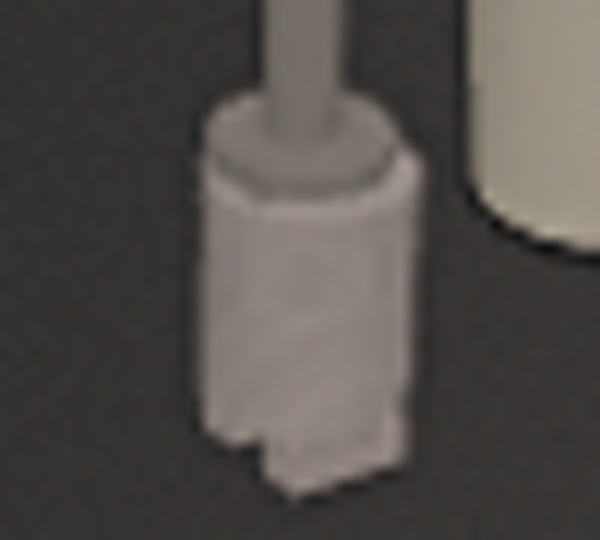

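The plug hangs upright on columns 322–338, centred about 0.8 mm off the rod axis. I'll correct for that and lower it into the gap, watching for contact.

```bash
python3 - <<'E'
from h import *
from bench import *
X=np.array([.5753,.0056,0])
move_straight(X+[0,0,.185],rate=.12)
r=move_straight(X+[0,0,.160],rate=.04,contact_N=6)
s=observe();print(r,s['eef_pos'].round(4),s['contact_force'].round(2),s['time'])
if not r:
    r=move_straight(X+[0,0,.1240],rate=.03,contact_N=6)
    s=observe();print(r,s['eef_pos'].round(4),s['contact_force'].round(2),s['time'])
for n in("side","top"):
    p,d=read_camera(n);np.savez(f"pics/{n}7.npz",p=p,d=d)
    cv2.imwrite(f"pics/{n}7.png",p[:,:,::-1])
a=cv2.imread("pics/side7.png")[190:300,290:400];cv2.imwrite("pics/v7.png",cv2.resize(a,None,fx=5,fy=5,interpolation=2))
E
```

```text
False [0.5754 0.0058 0.16  ] [ 0.38  0.8  -2.63] 19.5417
True [0.5754 0.0057 0.1247] [-0.52  0.63  6.41] 20.6667
```

View pics/v7.png

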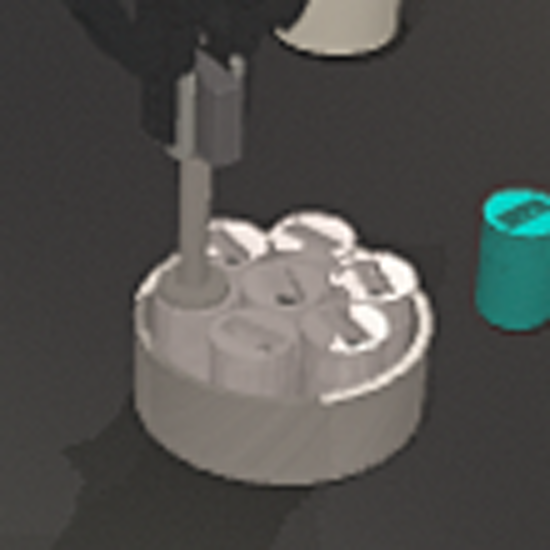

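Contact came at TCP z 0.1247, the height expected with the plug on the pot floor and the shoulder seated on it. The picture shows it level with the stored plugs, so I'll release it.

```bash
python3 - <<'E'
from h import *
from bench import *
s=observe();x=np.array(s['eef_pos'])
move_straight(x+[0,0,.0007],rate=.02)
gripper_to(.045)
print(observe()['contact_force'].round(2))
move_straight(x+[0,0,.10],rate=.08)
movep(np.array([.45,-.35,.30]),down(106)); dwell(.5)
s=observe();print(s['eef_pos'].round(3),s['contact_force'].round(2),s['time'])
for n in("side","top"):
    p,d=read_camera(n);np.savez(f"pics/{n}8.npz",p=p,d=d)
    cv2.imwrite(f"pics/{n}8.png",p[:,:,::-1])
a=cv2.imread("pics/side8.png")[180:300,280:400];b=cv2.imread("pics/top8.png")[150:270,260:380]
cv2.imwrite("pics/v8.png",cv2.resize(np.hstack([a,b]),None,fx=3.3,fy=3.3,interpolation=2))
cv2.imwrite("pics/v9.png",np.hstack([cv2.resize(cv2.imread(f"pics/{n}8.png"),(400,300)) for n in("side","top")]))
E
```

```text
[-0.99  0.56 -0.47]
[ 0.45 -0.35  0.3 ] [-1.27  0.83 -0.05] 24.7833
```

View pics/v8.png

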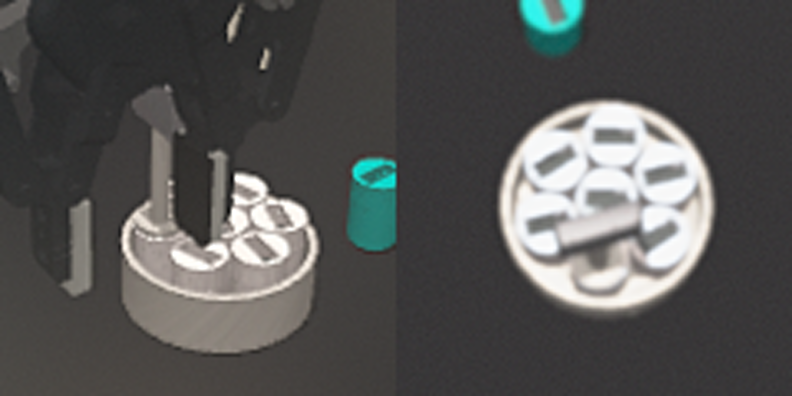

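View pics/v9.png

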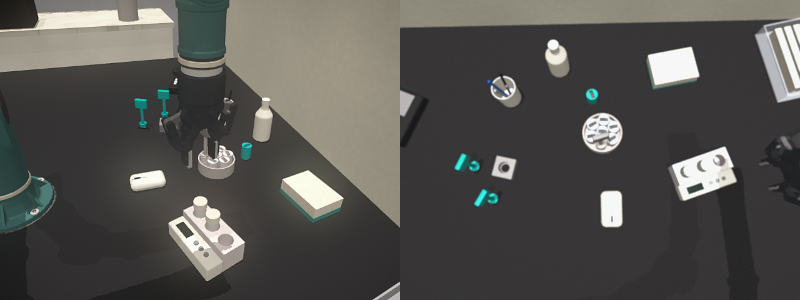

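```bash
python3 - <<'E'
from h import *
from bench import *
p,d=read_camera("top");W=cloud("top",d)
m=(W[...,2]>.15)&(W[...,2]<.175)&(abs(W[...,0]-.5757)<.06)&(abs(W[...,1])<.06)
q=W[m];print("handle top",q.mean(0).round(4),m.sum(),"std z",q[:,2].std().round(4))
m=(W[...,2]>.045)&(W[...,2]<.065)&(np.hypot(W[...,0]-.6118,W[...,1])<.056)
print("store tops z",np.percentile(W[m][:,2],[5,50,95]).round(4))
job_done(); print(observe()['time'])
E
```

```text
handle top [0.5742 0.0063 0.1603] 246 std z 0.0028
store tops z [0.0489 0.0554 0.0605]
the job is handed in; nothing more can be done
the job is handed in; nothing more can be done
```

I pulled the plug out of the block with the puller rod and lowered it into the free place in the pot. The rod is still standing in it. I handed the job in at about 25 s of the 56 s; no verdict is reported.

- **Threading:** the shoulder met the plug at TCP z 0.1338 m (expected about 0.133). The full quarter turn clockwise met almost no resistance.
- **Placing:** the plug touched down at TCP z 0.1247 m, which matches it standing on the pot floor with the shoulder seated. I released it there, not from a height.
- **Final checks:** the handle's top centre is at (0.574, 0.006, 0.160) m, within about 2 mm of the spot above the gap, so the rod stands upright. The stored plugs' tops have a median height of 0.055 m, as they should. Both tubes look to be in their wells and the arm is well clear.
- **Less certain:**
  - The arm blocked the side camera in the last pictures, so the final uprightness check comes from the top camera alone.
  - The hanging plug was about 0.8 mm off the rod axis before lowering. I corrected for that.
  - The plug's position in the block differed by about 1 mm between the two views, which is within the calibration.

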